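# Find the loose cap bolt on the colour rack and hold its cap open

## Robot

A 6-joint arm with a two-finger parallel gripper is mounted at the origin on the work surface. World frame = base frame: x ahead of the robot, y to its left, z up, the work surface at z = 0. Lengths are in m, angles in degrees, forces in N, time in s.
With the tool pointing down it reaches from about 0.25 to 0.725 m from the base axis. Payload 9.7 kg.
Tool frame: the origin (TCP) lies midway between the tips of the shut fingers; the grasp point (between the pads) lies bot.hold_point_z behind it (bot.hold_point_z is the distance from the TCP to the grasp point, in m); z points along the fingers, y is the line along which they close (so a half turn about z gives the same grasp; the last joint's range is limited). The gripper opens to 85 mm and grips with 20 to 120 N. Pads are 22 mm wide; open, the fingers measure 114 mm over their backs; the gripper's body (76 mm by 85 mm) begins 54 mm behind the grasp point. The pads swing forward as they close: fully open they stand 13 mm farther back than shut.
Start: joints at [-74.771, 4.979, 10.078, 95.1, 0, 90], TCP at [0.144, -0.531, 0.201] pointing down, gripper open.
Joint ranges: [-179.16, 179.16], [-48.56, 103.87], [-65.8, 70.77], [-126.05, 130.52], [-82.76, 87.17], [-180, 180]. Speed limits (degrees/s): [127.2, 127.2, 147.25, 180, 180, 180].

## Interface

Orientations are given as [roll, pitch, yaw] about the fixed x, y, z axes, in that order (R = Rz(yaw) Ry(pitch) Rx(roll)).
In Python, from workcell import bot, camera, camera_model, ticket gives the robot as it stands.
- The arm moves only by the tool send_rows, never from a script. Its argument "targets" is text: rows parted by semicolons, each of 5 numbers parted by spaces: the shift along the tool's x, y, z in mm, then the turn about the tool's z in degrees, then the closure in counts, from 0 (fully open) to 255 (shut). A call has 1 to 20 rows; each row is the pose to reach, as a shift and turn from the pose commanded when the call began, along the tool's axes at that moment; what a row does not reach only later rows make up. A row lasts 1/8 s, in which the tool goes at most 62.5 mm and 10.7 degrees, less where a joint would pass 70% of its speed; a pose out of reach is approached as far as the arm can. A call with a gripper value outside its range is refused whole. The fingers move at their own pace and stop on an object; "newtons" is the grip in N (left out, the last holds). Time passes only in rows, so rows that repeat a pose let the fingers close. It gives the time, the measured TCP pose, the force, the opening and the grip force at its end, in the units of the state.
- bot.get_obs(): the state, without advancing time (a new reading comes with each control period).
- camera(name): name is "scene" or "top"; returns the picture (480x640x3 uint8, blue, green, red); there is no depth.
- camera_model(name): a dict with "K" (3x3 intrinsics, pixels), "pose" (4x4, takes a point from camera to world coordinates). Camera axes: x right, y down, z forward; pixel columns grow to the right and rows downward; lengths in m; the calibration is good to about 2 mm. A picture is of the moment at which its call begins. camera_model takes no time and is no camera call.
- ticket.job_done(): hands the job in; it is judged then, once.
The state is a dict: "time": time; "q": joint angles; "qd": joint speeds; "joint_efforts": joint torques, N m; "ee_pos": TCP position; "tcp_rot": TCP orientation; "wrist_force": force on the tool from outside, world axes, zero at the start; "torque": the same for the moment, N m; "opening": finger opening in m; "grasp_force": force on a finger pad.
Only numpy, scipy, OpenCV 4.12 (cv2) and the standard library are available. Lean on these libraries where they do the work, as an engineer would, in place of code of your own. Each camera call takes 0.05 s, during which the arm holds its last target. There are 200 camera calls.

## Task

Get the dyer's mixing place ready: slide the white palette slab across the table, without lifting it, onto the blue mat so that it lies centred and square on it, and let go of it. Then tap the heads of the three brass bolts on the colour rack lightly, one after the other, starting at the rack's red end: two are tight and one is loose and sinks under the tap. Lift the cap with the loose bolt open by its black thumb disc to about 45 degrees and finish while holding it there; disturb nothing else.

Things in the scene. Friction and masses are not known exactly. Their poses are not given: they have to be found in the camera images.
- slab_mid (a point): Centre of the white glazed palette slab (loose, about 0.2 kg, 100 mm along its x, 60 mm along its y, 14 mm thick, three small colour spots on top). The point is half-way up, 7 mm above the table.
- mat: Blue mat lying flush on the table (140 mm along its x, 100 mm along its y, about 1 mm thin: the slab slides onto it without a step). Origin at its centre. The slab's x belongs along the mat's x (either way round).
- bolt1: Brass bolt next to the rack's red end (on the robot's left, +y), in the middle of cap 1. Origin: centre of the top of its head (22 mm across), 76 mm above the table, cap shut; z up, y along the rack to its red end, x away from the robot. A tight bolt does not yield; the loose one sinks 6 mm on a soft spring (from under 1 N, fully down at 3 N) and springs back. Which is loose changes, unseen.
- lid1 (a joint): Opening angle of cap 1, under bolt 1: 0 shut, up to 1.2 rad. White plate 76 x 76 x 8 mm, hinged along its far edge (axis along the rack's y): the near edge with the disc rises. It opens only if its bolt is the loose one, weighs 0.2 kg and falls shut when let go.
- lid1_disc (a point): Centre of the black thumb disc of cap 1: upright, 30 mm across, 12 mm thick (flat faces look along the rack's y: grip there), 70.5 mm above the table, 20 mm above the rack's top, cap shut. Axes as the bolt's; they tilt with the cap. The hinge axis is 104 mm away along its +x and 20 mm down its z. The disc may turn in the grip, so the gripper can stay upright.
- bolt2: Brass bolt in the middle, in the middle of cap 2. Origin: centre of the top of its head (22 mm across), 76 mm above the table, cap shut; z up, y along the rack to its red end, x away from the robot. A tight bolt does not yield; the loose one sinks 6 mm on a soft spring (from under 1 N, fully down at 3 N) and springs back. Which is loose changes, unseen.
- lid2 (a joint): Opening angle of cap 2, under bolt 2: 0 shut, up to 1.2 rad. White plate 76 x 76 x 8 mm, hinged along its far edge (axis along the rack's y): the near edge with the disc rises. It opens only if its bolt is the loose one, weighs 0.2 kg and falls shut when let go.
- lid2_disc (a point): Centre of the black thumb disc of cap 2: upright, 30 mm across, 12 mm thick (flat faces look along the rack's y: grip there), 70.5 mm above the table, 20 mm above the rack's top, cap shut. Axes as the bolt's; they tilt with the cap. The hinge axis is 104 mm away along its +x and 20 mm down its z. The disc may turn in the grip, so the gripper can stay upright.
- bolt3: Brass bolt farthest from the red end (on the robot's right, -y), in the middle of cap 3. Origin: centre of the top of its head (22 mm across), 76 mm above the table, cap shut; z up, y along the rack to its red end, x away from the robot. A tight bolt does not yield; the loose one sinks 6 mm on a soft spring (from under 1 N, fully down at 3 N) and springs back. Which is loose changes, unseen.
- lid3 (a joint): Opening angle of cap 3, under bolt 3: 0 shut, up to 1.2 rad. White plate 76 x 76 x 8 mm, hinged along its far edge (axis along the rack's y): the near edge with the disc rises. It opens only if its bolt is the loose one, weighs 0.2 kg and falls shut when let go.
- lid3_disc (a point): Centre of the black thumb disc of cap 3: upright, 30 mm across, 12 mm thick (flat faces look along the rack's y: grip there), 70.5 mm above the table, 20 mm above the rack's top, cap shut. Axes as the bolt's; they tilt with the cap. The hinge axis is 104 mm away along its +x and 20 mm down its z. The disc may turn in the grip, so the gripper can stay upright.
- glue: White squeeze bottle with a yellow cap, 150 mm tall. Bystander, to be left alone. Origin at its underside, centre.
- jar_a: Glass jar with black cap, 60 mm tall, left. Bystander, to be left alone. Origin at its underside, centre.
- jar_b: Glass jar with black cap, 60 mm tall, right. Bystander, to be left alone. Origin at its underside, centre.
- bowl_teal: Teal bowl, 84 mm across, 32 mm high. Bystander, to be left alone. Origin at its underside, centre.
- bowl_white: White bowl, 84 mm across, 32 mm high. Bystander, to be left alone. Origin at its underside, centre.
- inkstone: Dark ink stone on a wooden stand, 100 x 70 x 30 mm. Bystander, to be left alone. Origin at its underside, centre.
- brush: Brush lying on the table, 150 mm long. Bystander, to be left alone. Origin at its underside.
Not all that is in view belongs to the job. Leave any green or orange look-alike of the part that bears slab_mid alone.

How it is judged:
By the outcome, as a careful person would: the job done as asked, in the order asked, and still so for the second after the job is handed in, while the arm keeps its last pose, push and grip.
It also fails if it takes over 56 s, if anything falls off the work surface, if the arm or the gripper's body presses on something with over 40 N, if the wrist force passes 120 N, or if a joint passes its speed limit or range.

## Working session

There is one attempt and no reset: what is moved stays moved. The work goes in short steps, Python scripts to look and compute and a tool call to move; the robot and the scene stay as the last step left them, time stands still between calls to the robot, and variables do not carry over. Pictures are saved under pics/ and viewed, at most 10 in all, crops included, and the job is handed in when it is done.

Besides the shell and the picture viewer there is one more tool, called after "Emit:" by a JSON object that holds its "method" and its "body". send_rows: Moves the arm, as the interface text tells. Its arguments: {"type":"object","properties":{"targets":{"type":"string"},"newtons":{"type":"number"}},"required":["targets"]}

```bash
mkdir -p pics
python3 - <<'E'
from workcell import bot,camera,camera_model
import cv2
for n in("scene","top"):
    cv2.imwrite(f"pics/{n}0.png",camera(n)); m=camera_model(n); print(n,m["K"],m["pose"])
o=bot.get_obs(); print(o,bot.hold_point_z)
E
```

```text
scene [[460.07474067   0.         326.12948809]
 [  0.         460.07474067 230.28785904]
 [  0.           0.           1.        ]] [[-0.86940318  0.27656126 -0.40945326  0.98860304]
 [ 0.49410196  0.4885817  -0.71913224  0.82813729]
 [ 0.00116725 -0.82752751 -0.56142395  0.75666201]
 [ 0.          0.          0.          1.        ]]
top [[524.81534971   0.         316.1842435 ]
 [  0.         524.81534971 230.41111484]
 [  0.           0.           1.        ]] [[ 0.0174221  -0.99227716  0.12281084  0.38342974]
 [-0.99960474 -0.01457538  0.0240402  -0.0221033 ]
 [-0.02206453 -0.12318113 -0.99213888  1.1574811 ]
 [ 0.          0.          0.          1.        ]]
{'time': 0.1, 'q': array([-7.47707447e+01,  5.00824431e+00,  1.00368152e+01,  9.51005980e+01,
        9.35637934e-04,  8.99994527e+01]), 'qd': array([-0.08500672, -0.00918287,  0.10196579,  0.05826159, -0.00235733,
        0.03582872]), 'joint_efforts': array([-2.41214448e-04, -5.21560371e+01,  4.65653908e+01,  1.61048945e-02,
       -2.57916406e-05,  2.53522165e-05]), 'ee_pos': array([ 0.1444105 , -0.53042871,  0.20023165]), 'tcp_rot': array([-1.79927973e+02, -9.36325195e-04,  1.52298014e+01]), 'wrist_force': array([ 0.28659386, -0.47317258,  0.10817889]), 'torque': array([-0.01987421,  0.00572535,  0.05878819]), 'grasp_force': 0.0, 'opening': 0.0853970132676825} 0.0187
```

View pics/top0.png

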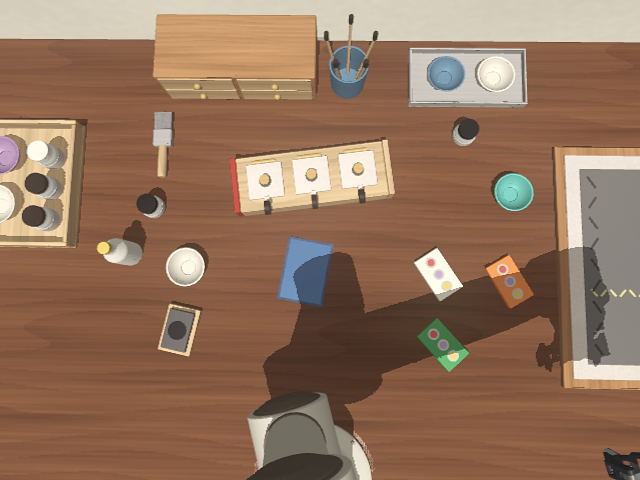

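View pics/scene0.png

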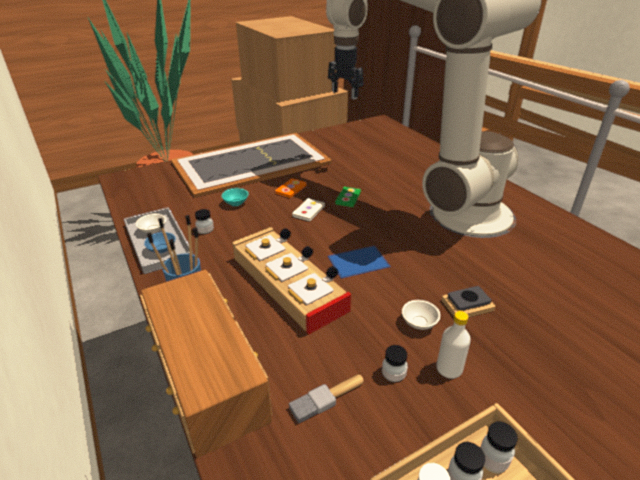

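The top view shows the candidates for the slab: white (438,273), orange (510,281) and green (443,345). By the description it is the white one. The mat is at (306,271). The rack is at (313,178) with its red end on the left (235,186), and the discs are at about (267,206), (314,200) and (361,196). Next is one close crop.

Run:
```python
import cv2
a=cv2.imread("pics/top0.png")[130:315,225:475]
cv2.imwrite("pics/crop.png",cv2.resize(a,None,fx=3.2,fy=3.2,interpolation=cv2.INTER_CUBIC))
```

```text
(no output)
```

View pics/crop.png

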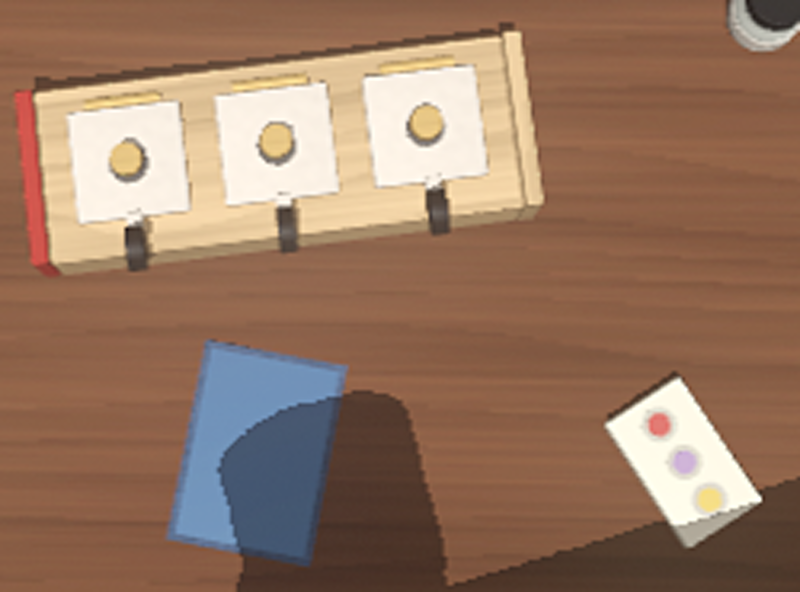

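```bash
cat > h.py <<'E'
import numpy as np
from workcell import bot,camera,camera_model
def ray(uv,z,cam="top"):
    m=camera_model(cam); K,P=np.array(m["K"]),np.array(m["pose"])
    uv=np.atleast_2d(uv).astype(float)
    d=(P[:3,:3]@np.linalg.inv(K)@np.c_[uv,np.ones(len(uv))].T).T; o=P[:3,3]
    return (o+d*((z-o[2])/d[:,2])[:,None])[:,:2]
def crop(xy,s=3.2,o=(225,130)): return (np.atleast_2d(xy)+.5)/s-.5+np.array(o)
E
python3 - <<'E'
from h import *
def box(p,z):
    q=ray(crop(p),z); e=[np.linalg.norm(q[i]-q[i-1])*1e3 for i in range(4)]
    d=q[2]-q[1]+q[3]-q[0]; print("c",q.mean(0).round(4),"edges",np.round(e,1),"dir12",np.degrees(np.arctan2(d[1],d[0])).round(1))
box([(605,425),(680,377),(762,500),(688,548)],.014)
box([(210,341),(347,367),(310,565),(169,538)],.001)
b=ray(crop([(127,158),(277,141),(426,122)]),.076); print(b)
d=b[0]-b[2]; y=np.degrees(np.arctan2(d[1],d[0]))-90; print("yaw",y,np.linalg.norm(d)/2)
x=np.array([np.cos(np.radians(y)),np.sin(np.radians(y))]); print("discs pred",b-.066*x)
print("disc meas",ray(crop([(137,240),(288,225),(438,208)]),.08))
print("bottle",ray([[104,248]],.15),"inkbowl",ray([[185,268]],.03), "jarb",ray([[467,130]],.06),"teal",ray([[514,192]],.03))
E
```

```text
c [ 0.4337 -0.2601] edges [98.6 61.  98.4 59.8] dir12 -146.4
c [0.4364 0.0277] edges [138.3  96.7 137.9  98.2] dir12 169.9
[[ 0.62478031  0.11525958]
 [ 0.63742159  0.01665531]
 [ 0.65138139 -0.08113638]]
yaw 7.713550928773614 0.09909464003979454
discs pred [[ 0.55937751  0.10640102]
 [ 0.57201879  0.00779675]
 [ 0.58597859 -0.08999494]]
disc meas [[ 0.56944952  0.10660027]
 [ 0.58069184  0.00830463]
 [ 0.59322826 -0.08915613]]
bottle [[0.46762381 0.41431311]] inkbowl [[0.43710101 0.28694871]] jarb [[ 0.74103428 -0.31527181]] teal [[ 0.61314981 -0.42202628]]
```

```bash
cat >> h.py <<'E'
def shift(x,y,z,yaw,o=None):
    o=o or bot.get_obs(); p=np.array(o["ee_pos"]); s=np.radians(o["tcp_rot"][2])
    d=np.array([x,y,z])-p; c,n=np.cos(s),np.sin(s)
    t=(yaw-o["tcp_rot"][2]+90)%180-90
    print("from",p.round(4),o["tcp_rot"].round(2),"shift mm",np.round([1e3*(c*d[0]+n*d[1]),1e3*(n*d[0]-c*d[1]),-1e3*d[2]],1),"turn",round(-t,2),"t",o["time"],"F",o["wrist_force"].round(2),"open",o["opening"],"q6",o["q"][5].round(1))
E
python3 -c "
from h import *
shift(.4337,-.2601,.06,33.6)"
```

```text
from [ 0.1444 -0.5304  0.2002] [-179.93   -0.     15.23] shift mm [ 350.1 -184.8  140.2] turn -18.37 t 0.1 F [ 0.29 -0.47  0.11] open 0.0853970132676825 q6 90.0
```

Emit:
{"method": "send_rows", "body": {"targets": "40 -20 0 -3 0; 90 -46 0 -6 0; 140 -73 0 -9 0; 190 -100 10 -12 0; 240 -126 30 -15 0; 280 -148 50 -17 0; 310 -164 70 -18.4 0; 335 -177 90 -18.4 0; 347 -183 100 -18.4 0; 350 -184.8 110 -18.4 0; 350.1 -184.8 120 -18.4 0; 350.1 -184.8 120 -18.4 0; 350.1 -184.8 120 -18.4 0", "newtons": 20}}

```text
time: 1.72
ee_pos: [0.4335, -0.261, 0.0813]
tcp_rot: [180.0, -0.0, 33.6]
wrist_force: [0.3, 0.3, -0.1]
opening: 0.0856
grasp_force: 0.0
```

Run:
```python
from h import *
import cv2
shift(.4337,-.2601,.03,33.6); shift(.4337,-.2601,.0,33.6)
a=cv2.resize(camera("top")[200:320,370:530],None,fx=4,fy=4,interpolation=cv2.INTER_CUBIC)
b=cv2.resize(camera("scene")[160:260,250:410],None,fx=4,fy=4,interpolation=cv2.INTER_CUBIC)
cv2.imwrite("pics/close1.png",cv2.resize(np.vstack([a,b]),None,fx=.68,fy=.68))
```

```text
from [ 0.4335 -0.261   0.0813] [ 1.7997e+02 -1.0000e-02  3.3570e+01] shift mm [ 0.6 -0.6 51.3] turn -0.03 t 1.725 F [ 0.34  0.31 -0.14] open 0.08563792766757579 q6 115.4
from [ 0.4335 -0.261   0.0813] [ 1.7997e+02 -1.0000e-02  3.3570e+01] shift mm [ 0.6 -0.6 81.3] turn -0.03 t 1.725 F [ 0.34  0.31 -0.14] open 0.08563792766757579 q6 115.4
```

View pics/close1.png

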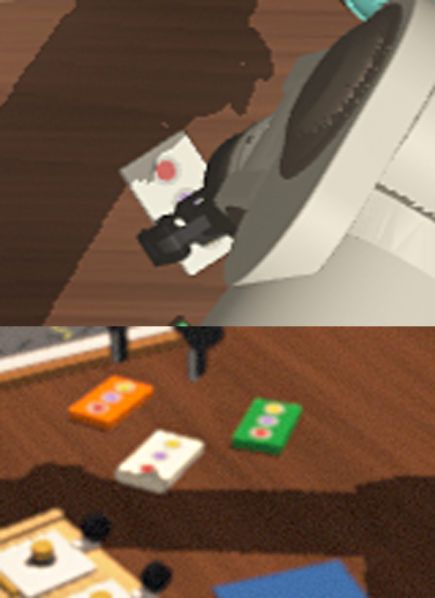

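The top crop shows the gripper straddling the white slab's middle. The orange and green slabs are clear of it.

Emit:
{"method": "send_rows", "body": {"targets": "0.5 -0.5 25 0 0; 0.5 -0.5 50 0 0; 0.5 -0.5 68 0 0; 0.5 -0.5 76 0 0; 0.5 -0.5 80 0 0; 0.5 -0.5 81 0 0; 0.5 -0.5 81 0 40; 0.5 -0.5 81 0 60; 0.5 -0.5 81 0 70; 0.5 -0.5 81 0 80; 0.5 -0.5 81 0 100; 0.5 -0.5 81 0 120; 0.5 -0.5 81 0 120", "newtons": 20}}

```text
time: 3.45
ee_pos: [0.4338, -0.2597, -0.0001]
tcp_rot: [-180.0, 0.0, 33.6]
wrist_force: [-0.3, -0.2, 0.4]
opening: 0.0449
grasp_force: 0.0
```

```bash
python3 -c "
from h import *
shift(.4364,.0277,.0,-10.1)"
```

```text
from [ 4.338e-01 -2.597e-01 -1.000e-04] [-180.      0.     33.63] shift mm [ 1.613e+02 -2.379e+02 -1.000e-01] turn 43.73 t 3.45 F [-0.32 -0.17  0.41] open 0.04494818917763736 q6 115.5
```

Run:
```python
from h import *
import cv2
a=cv2.resize(camera("top")[210:310,380:530],None,fx=4,fy=4,interpolation=cv2.INTER_CUBIC)
b=cv2.resize(camera("scene")[140:240,250:400],None,fx=4,fy=4,interpolation=cv2.INTER_CUBIC)
cv2.imwrite("pics/close2.png",cv2.resize(np.vstack([a,b]),None,fx=.74,fy=.74))
```

```text
(no output)
```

View pics/close2.png

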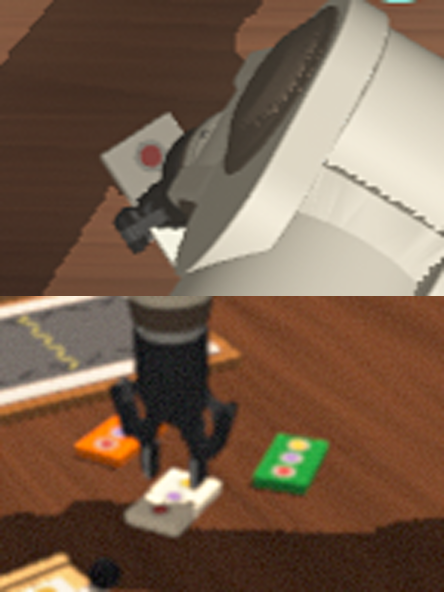

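Run:
```python
from h import *
import cv2
o=bot.get_obs();s=np.radians(o["tcp_rot"][2]);y=np.array([np.sin(s),-np.cos(s),0]);p=o["ee_pos"]
def proj(P,c):
    m=camera_model(c);T=np.linalg.inv(m["pose"]);q=(T[:3,:3]@P+T[:3,3]);u=np.array(m["K"])@q;return u[:2]/u[2]
for z in(0,.01,.02,.03):
  for sg in(-1,1):
    P=p+sg*.025*y;P[2]=z
    print(z,sg,"scene",((proj(P,"scene")-[250,140])*2.96+[0,296]).round(),"top",((proj(P,"top")-[380,210])*2.96).round())
a=camera("scene")[160:220,270:350]
cv2.imwrite("pics/close3.png",cv2.resize(a,None,fx=9,fy=9,interpolation=cv2.INTER_CUBIC))
```

```text
0 -1 scene [193. 513.] top [140. 209.]
0 1 scene [151. 502.] top [196. 172.]
0.01 -1 scene [193. 505.] top [142. 208.]
0.01 1 scene [151. 494.] top [199. 171.]
0.02 -1 scene [193. 497.] top [145. 208.]
0.02 1 scene [151. 486.] top [202. 171.]
0.03 -1 scene [193. 489.] top [148. 207.]
0.03 1 scene [151. 477.] top [205. 170.]
```

View pics/close3.png

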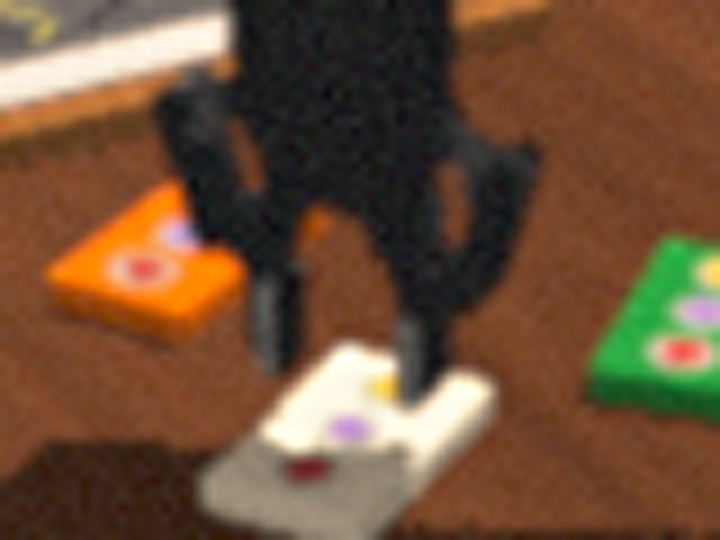

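The purple spot projects exactly where the model puts the slab's centre, but the fingertips stand about 30 mm above the table and have closed over the slab without touching it. I'll open and go down step by step, watching the force.

Emit:
{"method": "send_rows", "body": {"targets": "0 0 0 0 60; 0 0 0 0 0; 0 0 0 0 0; 0 0 0 0 0; 0 0 2 0 0; 0 0 4 0 0; 0 0 6 0 0; 0 0 6 0 0"}}

```text
time: 4.6
ee_pos: [0.4337, -0.2596, -0.0064]
tcp_rot: [-180.0, 0.0, 33.6]
wrist_force: [0.7, 0.4, -1.3]
opening: 0.0851
grasp_force: 0.0
```

Run:
```python
from h import *
import cv2
shift(.4337,-.2601,-.02,33.6)
a=camera("scene")[150:220,260:360]
cv2.imwrite("pics/close4.png",cv2.resize(a,None,fx=8,fy=8,interpolation=cv2.INTER_CUBIC))
```

```text
from [ 0.4337 -0.2596 -0.0064] [-1.7998e+02  1.0000e-02  3.3630e+01] shift mm [-0.3  0.4 13.6] turn 0.03 t 4.6 F [ 0.67  0.38 -1.28] open 0.08514559192432218 q6 115.5
```

View pics/close4.png

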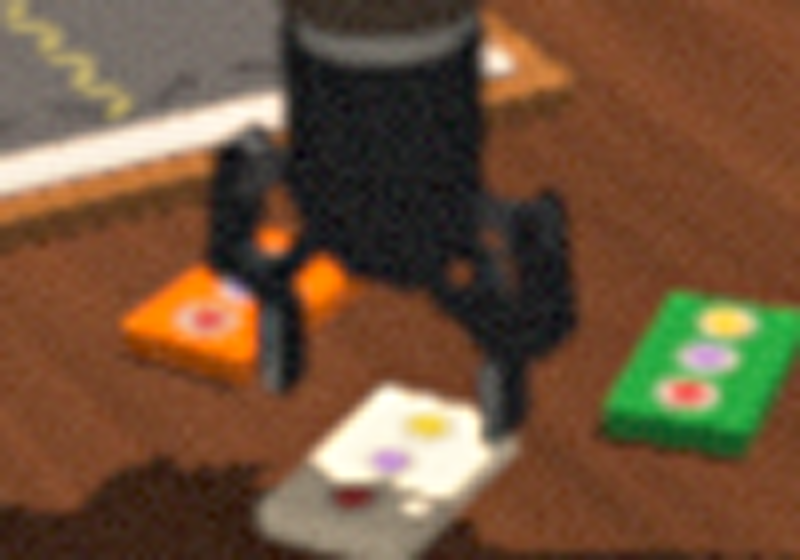

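The gripper is still clearly above the slab, with the tips about 35 mm up and free air below. I'll go further down in small steps.

Emit:
{"method": "send_rows", "body": {"targets": "0 0 3 0 0; 0 0 6 0 0; 0 0 8 0 0; 0 0 10 0 0; 0 0 10 0 0"}}

```text
time: 5.28
ee_pos: [0.4338, -0.2596, -0.0163]
tcp_rot: [-180.0, 0.0, 33.6]
wrist_force: [0.3, 0.6, 0.7]
opening: 0.0854
grasp_force: 0.0
```

Run:
```python
from h import *
import cv2
shift(.4337,-.2601,-.02,33.6)
a=camera("scene")[150:220,260:360]
cv2.imwrite("pics/close5.png",cv2.resize(a,None,fx=8,fy=8,interpolation=cv2.INTER_CUBIC))
```

```text
from [ 0.4338 -0.2596 -0.0163] [-1.7998e+02  1.0000e-02  3.3630e+01] shift mm [-0.3  0.3  3.7] turn 0.03 t 5.275 F [0.27 0.62 0.72] open 0.08539422104096371 q6 115.5
```

View pics/close5.png

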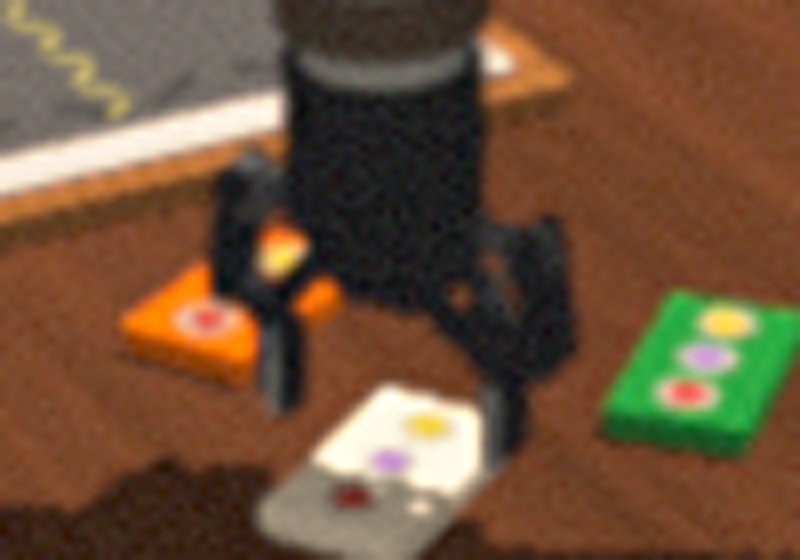

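The tips at about (280,410) and (500,460) would be at about (287,466) and (482,517) if they touched the table, so they are still about 23 mm up. I'll go down 11 mm and close, since the tips swing forward as they close.

Emit:
{"method": "send_rows", "body": {"targets": "0 0 4 0 0; 0 0 8 0 0; 0 0 11 0 0; 0 0 11 0 40; 0 0 11 0 60; 0 0 11 0 75; 0 0 11 0 75; 0 0 11 0 90; 0 0 11 0 90", "newtons": 20}}

```text
time: 6.45
ee_pos: [0.4342, -0.2599, -0.0266]
tcp_rot: [180.0, -0.0, 33.6]
wrist_force: [-0.3, -1.7, 4.1]
opening: 0.0593
grasp_force: 21.8
```

Emit:
{"method": "send_rows", "body": {"targets": "3.2 -4.8 0 0.9 90; 8 -12 0 2.2 90; 16 -24 0 4.4 90; 27 -40 0 7.4 90; 39 -57 0 10.5 90; 50 -74 0 13.5 90; 61 -91 0 16.6 90; 72 -107 0 19.7 90; 84 -124 0 22.7 90; 95 -141 0 25.8 90; 106 -157 0 28.8 90; 118 -174 0 31.9 90; 129 -191 0 35 90; 139 -205 0 37.6 90; 148 -219 0 40.2 90; 155 -229 0 42 90; 159.5 -236 0 43.3 90; 161.1 -238.3 0 43.7 90; 161.1 -238.3 0 43.7 90; 161.1 -238.3 0 43.7 90"}}

```text
time: 8.95
ee_pos: [0.4318, -0.0294, -0.0255]
tcp_rot: [-177.3, -0.2, -5.9]
wrist_force: [4.3, 5.2, 11.4]
opening: 0.0589
grasp_force: 22.3
```

Run:
```python
from h import *
import cv2
shift(.4364,.0277,-.0266,-10.1)
o=bot.get_obs();print(o["grasp_force"])
a=camera("top")[190:320,240:410]; b=camera("scene")[180:290,270:410]
a=cv2.resize(a,(510,390),interpolation=cv2.INTER_CUBIC);cv2.imwrite("pics/s1.png",a)
```

```text
from [ 0.4318 -0.0294 -0.0255] [-1.7728e+02 -1.5000e-01 -5.8800e+00] shift mm [ -1.3 -57.3   1.1] turn 4.22 t 8.95 F [ 4.29  5.18 11.39] open 0.058888241301407504 q6 180.0
22.349724769592285
```

View pics/s1.png

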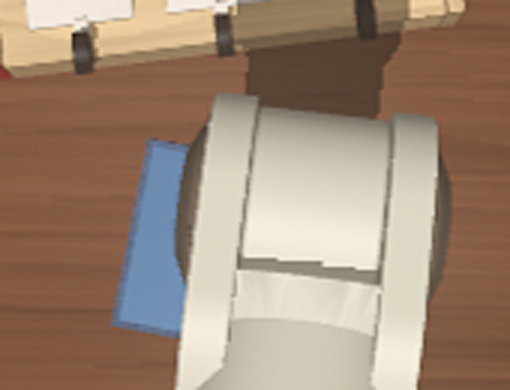

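The last joint hit its +180° limit, so the pose was only approached. I'll rotate the other way, since the slab may lie either way round, starting with a test turn.

Emit:
{"method": "send_rows", "body": {"targets": "0 0 0 -5 90; 0 0 0 -10 90; 0 0 0 -15 90; 0 0 0 -20 90; 0 0 0 -20 90; 0 0 0 -20 90"}}

```text
time: 9.8
ee_pos: [0.4302, -0.0303, -0.026]
tcp_rot: [-177.6, -0.9, 14.1]
wrist_force: [-3.2, 0.6, 13.5]
opening: 0.059
grasp_force: 22.9
```

Run:
```python
from h import *
shift(.4364,.0277,-.0266,-10.1)
o=bot.get_obs();print(o["grasp_force"],o["q"])
```

```text
from [ 0.4302 -0.0303 -0.026 ] [-177.57   -0.85   14.08] shift mm [ 20.2 -54.7   0.6] turn 24.18 t 9.8 F [-3.25  0.56 13.55] open 0.05903817209730048 q6 160.0
22.91427969932556 [ -5.91399614  -9.50528649 -29.20704785  70.32753731   2.57679667
 159.99221627]
```

The joint-limit pose left the tool about 2.5° tilted. I'll release the slab here, rise, step aside while making the half turn, and measure the slab with code.

Emit:
{"method": "send_rows", "body": {"targets": "0 0 0 0 60; 0 0 0 0 0; 0 0 0 0 0; 0 0 0 0 0; 0 0 -20 0 0; 0 0 -60 -10 0; -10 40 -100 -20 0; -20 80 -110 -30 0; -30 120 -110 -40 0; -42 170 -110 -50 0; -42 190 -110 -60 0; -42 190 -110 -70 0; -42 190 -110 -80 0; -42 190 -110 -90 0; -42 190 -110 -100 0; -42 190 -110 -110 0; -42 190 -110 -120 0"}}

```text
time: 11.92
ee_pos: [0.4351, -0.2297, 0.0739]
tcp_rot: [178.1, -1.7, 134.5]
wrist_force: [-0.2, -0.3, 0.6]
opening: 0.0854
grasp_force: 0.0
```

```bash
cat >> h.py <<'E'
import cv2
def slab(lo=(330,190),hi=(560,370)):
    "bright white blob of slab size in the top view"
    im=camera("top").astype(int); hsv=cv2.cvtColor(im.astype(np.uint8),cv2.COLOR_BGR2HSV)
    return im,hsv
E
python3 - <<'E'
from h import *
im,h=slab(); shift(.4364,-.03,-.0266,14); cv2.imwrite("pics/a.png",im)
m=((h[...,1]<60)&(h[...,2]>90)).astype(np.uint8); 
n,l,st,c=cv2.connectedComponentsWithStats(m)
for i in range(1,n):
    x,y,w,hh,A=st[i]
    if A>300 and 200<x<560 and 210<y<400: print(st[i],c[i])
E
```

```text
from [ 0.4351 -0.2297  0.0739] [178.06  -1.73 134.94] shift mm [140.4 142.  100.5] turn -59.06 t 11.975 F [ 0.29 -0.14 -0.07] open 0.08582657237413271 q6 15.7
[ 314  250   37   51 1223] [331.77432543 274.61815209][ WARN:0@0.704] global loadsave.cpp:1063 imwrite_ Unsupported depth image for selected encoder is fallbacked to CV_8U.
```

```bash
cat >> h.py <<'E'
def rect(m,box,z):
    x0,y0,x1,y1=box; w=np.zeros_like(m); w[y0:y1,x0:x1]=m[y0:y1,x0:x1]
    cs,_=cv2.findContours(w,cv2.RETR_EXTERNAL,cv2.CHAIN_APPROX_NONE); c=max(cs,key=cv2.contourArea)
    f=cv2.drawContours(np.zeros_like(m),[c],-1,1,-1); v,u=np.nonzero(f)
    P=ray(np.c_[u,v],z); C=np.cov((P).T); ev,E=np.linalg.eigh(C); a=E[:,1]
    r=cv2.minAreaRect((P*1e4).astype(np.float32))
    print("centroid",P.mean(0).round(4),"sides mm",np.sqrt(12*ev[::-1])*1e3,"ang",np.degrees(np.arctan2(a[1],a[0]))%180,"rect",r)
E
python3 - <<'E'
from h import *
im=cv2.imread("pics/a.png"); h=cv2.cvtColor(im,cv2.COLOR_BGR2HSV)
rect(((h[...,1]<60)&(h[...,2]>90)).astype(np.uint8),(300,235,370,320),.014)
im=cv2.imread("pics/top0.png"); h=cv2.cvtColor(im,cv2.COLOR_BGR2HSV)
rect(((h[...,0]>95)&(h[...,0]<125)&(h[...,1]>90)).astype(np.uint8),(270,225,345,315),.001)
o=bot.get_obs();print(o["ee_pos"],o["q"])
a=cv2.resize(cv2.imread("pics/a.png")[190:320,240:410],None,fx=4,fy=4);cv2.imwrite("pics/a4.png",a)
E
```

```text
centroid [ 0.4287 -0.03  ] sides mm [101.01156633  61.09935524] ang 13.531437295054275 rect ((4287.564453125, -299.8075256347656), (1014.71337890625, 631.62255859375), 12.233022689819336)
centroid [0.4355 0.0294] sides mm [130.43433754  90.46034019] ang 170.35769058024442 rect ((4357.0888671875, 302.0933532714844), (929.7860717773438, 1318.40087890625), 80.44397735595703)
[ 0.43506024 -0.22970036  0.07387972] [-29.33076701  -2.32818358 -11.4413563   82.0212635    2.33686181
  15.73352295]
```

View pics/a4.png

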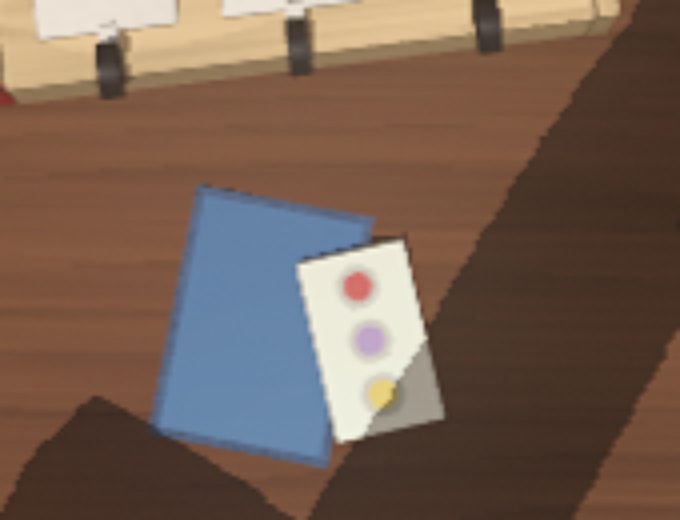

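The slab lies flat, partly on the mat, with its spots at (358,286), (371,339) and (381,393) in the 4x crop. All four mat corners are visible, at (203,184), (373,216), (330,467) and (153,430).

```bash
cat >> h.py <<'E'
from scipy.spatial.transform import Rotation as Ro
def sh(x,y,z,yaw,back=.034):
    "shift bringing the point 'back' behind the TCP to x,y,z and tool yaw (mod 180)"
    o=bot.get_obs(); R=Ro.from_euler("xyz",o["tcp_rot"],degrees=True).as_matrix()
    p=o["ee_pos"]-back*R[:,2]; d=R.T@(np.array([x,y,z])-p)*1e3
    print("pt",p.round(4),"z_t",R[:,2].round(3),"yaw",round(o["tcp_rot"][2],2),"SHIFT",d.round(1),"TURN",round(-((yaw-o["tcp_rot"][2]+180)%360-180),2),"t",o["time"],"q6",round(o["q"][5],1),"F",o["wrist_force"].round(1))
E
python3 - <<'E'
from h import *
q=ray((np.array([(203,184),(373,216),(330,467),(153,430)])+.5)/4-.5+[240,190],.001)
print(q.mean(0)); 
for i in range(4):
    d=q[i]-q[i-1]; print(np.linalg.norm(d),np.degrees(np.arctan2(d[1],d[0])))
sh(.429,-.030,.047,193.7); sh(.429,-.030,.0075,193.7)
E
```

```text
[0.4374291  0.02720585]
0.13807235911997048 -10.104779949670268
0.09598110907519551 -99.84206178785328
0.13952156035006466 171.1031114348537
0.09892606675167177 79.32871834294609
pt [ 0.435  -0.2312  0.1078] z_t [ 0.003  0.045 -0.999] yaw 134.94 SHIFT [144.8 135.6  69.9] TURN -58.76 t 11.975 q6 15.7 F [ 0.3 -0.1 -0.1]
pt [ 0.435  -0.2312  0.1078] z_t [ 0.003  0.045 -0.999] yaw 134.94 SHIFT [143.6 134.3 109.3] TURN -58.76 t 11.975 q6 15.7 F [ 0.3 -0.1 -0.1]
```

Emit:
{"method": "send_rows", "body": {"targets": "20 19 0 -9 0; 45 42 0 -18 0; 75 70 5 -27 0; 105 99 15 -36 0; 130 122 30 -45 0; 142 133 45 -53 0; 144.8 135.6 60 -58.7 0; 144.8 135.6 69.9 -58.7 0; 144.8 135.6 69.9 -58.7 0"}}

```text
time: 13.1
ee_pos: [0.4315, -0.0286, 0.0126]
tcp_rot: [177.5, 0.7, -167.4]
wrist_force: [-0.1, 0.4, 0.1]
opening: 0.0854
grasp_force: 0.0
```

Run:
```python
from h import *
sh(.429,-.030,.009,193.6)
```

```text
pt [ 0.4314 -0.0301  0.0466] z_t [ 0.002  0.045 -0.999] yaw -167.41 SHIFT [ 2.8 -1.  37.5] TURN -1.01 t 13.1 q6 -18.3 F [-0.1  0.4  0.1]
```

Emit:
{"method": "send_rows", "body": {"targets": "1.4 -0.5 10 -0.5 0; 2.6 -1 20 -0.9 0; 2.6 -1 29 -0.9 0; 2.6 -1 35 -0.9 0; 2.6 -1 37.5 -0.9 0; 2.6 -1 37.5 -0.9 30; 2.6 -1 37.5 -0.9 55; 2.6 -1 37.5 -0.9 66; 2.6 -1 37.5 -0.9 72; 2.6 -1 37.5 -0.9 74; 2.6 -1 37.5 -0.9 74", "newtons": 20}}

```text
time: 14.48
ee_pos: [0.43, -0.0284, -0.0242]
tcp_rot: [177.6, 0.8, -166.3]
wrist_force: [0.7, -2.8, 1.6]
opening: 0.0607
grasp_force: 1.1
```

Run:
```python
from h import *
o=bot.get_obs(); p=o["ee_pos"]
R=Ro.from_euler("xyz",o["tcp_rot"],degrees=True).as_matrix();pt=p-.034*R[:,2]
sh(pt[0]+.0081,pt[1]+.0577,.009,170.2); print(o["opening"],o["grasp_force"])
```

```text
pt [ 0.4298 -0.03    0.0098] z_t [ 0.004  0.045 -0.999] yaw -166.31 SHIFT [-21.5  54.    3.4] TURN 23.49 t 14.475 q6 -19.4 F [ 0.7 -2.8  1.6]
0.06071664839308262 1.086842380464077
```

Emit:
{"method": "send_rows", "body": {"targets": "-0.6 1.6 0.1 0.7 74; -2.1 5.4 0.3 2.3 74; -4.3 10.8 0.6 4.7 74; -6.8 17 0.9 7.4 74; -9.5 23.8 1.2 10.4 74; -12 30.2 1.6 13.2 74; -14.6 36.7 1.9 16 74; -17.2 43.2 2.2 18.8 74; -19.4 48.6 2.5 21.2 74; -20.9 52.4 2.7 22.9 74; -21.5 54 2.8 23.5 74; -21.5 54 2.8 23.5 74; -21.5 54 2.8 23.5 74"}}

```text
time: 16.1
ee_pos: [0.4377, 0.0296, -0.0247]
tcp_rot: [177.4, -0.3, 170.2]
wrist_force: [0.3, 1.1, 1.0]
opening: 0.0604
grasp_force: 1.0
```

Run:
```python
from h import *
sh(.437,.0277,.009,170.2);o=bot.get_obs(); print(o["opening"],o["grasp_force"])
sh(.43,-.10,.14,190); sh(.437,.0277,.05,170.2)
```

```text
pt [0.4376 0.0281 0.0093] z_t [ 0.003  0.046 -0.999] yaw 170.23 SHIFT [ 0.5 -0.5  0.3] TURN 0.03 t 16.1 q6 11.8 F [0.3 1.1 1. ]
0.06036739262087859 0.9585786561547138
pt [0.4376 0.0281 0.0093] z_t [ 0.003  0.046 -0.999] yaw 170.23 SHIFT [ -13.6 -121.4 -136.5] TURN -19.77 t 16.1 q6 11.8 F [0.3 1.1 1. ]
pt [0.4376 0.0281 0.0093] z_t [ 0.003  0.046 -0.999] yaw 170.23 SHIFT [  0.7   1.4 -40.7] TURN 0.03 t 16.1 q6 11.8 F [0.3 1.1 1. ]
```

Emit:
{"method": "send_rows", "body": {"targets": "0 0 0 0 66; 0 0 0 0 50; 0 0 0 0 0; 0 0 0 0 0; 0 0 0 0 0; 0 1 -20 0 0; 0 2.5 -55 0 0; 0 -20 -95 0 0; -8 -65 -130 0 0; -14 -115 -135 0 0; -20 -150 -135 0 0; -20 -170 -135 0 0; -20 -170 -135 0 0"}}

```text
time: 17.73
ee_pos: [0.4279, -0.1485, 0.1024]
tcp_rot: [177.4, -0.3, 170.1]
wrist_force: [0.5, 0.4, -0.8]
opening: 0.0853
grasp_force: 0.0
```

Run:
```python
from h import *
im=camera("top"); cv2.imwrite("pics/b.png",im); h=cv2.cvtColor(im,cv2.COLOR_BGR2HSV)
rect(((h[...,1]<60)&(h[...,2]>90)).astype(np.uint8),(265,225,350,325),.014)
w=((h[...,0]>95)&(h[...,0]<125)&(h[...,1]>90)|((h[...,1]<60)&(h[...,2]>90))).astype(np.uint8)
rect(w,(265,225,350,325),.001)
sh(.62,.11,.2,187.7)
```

```text
centroid [0.4347 0.0298] sides mm [101.80901659  61.86876879] ang 173.08125009642333 rect ((4350.06982421875, 298.451904296875), (618.4570922851562, 1016.8516235351562), 82.88822174072266)
centroid [0.436  0.0289] sides mm [130.10202939  90.65156112] ang 169.74120464912272 rect ((4365.654296875, 295.7604064941406), (920.6813354492188, 1301.23486328125), 80.41400146484375)
pt [ 0.428  -0.1493  0.1365] z_t [ 0.003  0.045 -0.999] yaw 170.13 SHIFT [-144.4  291.   -51.2] TURN -17.57 t 17.775 q6 -10.9 F [ 0.6 -0.6 -0.3]
```

Run:
```python
from h import *
sh(.436,.0283,.05,173.1);sh(.436,.0283,.009,173.1)
```

```text
pt [ 0.428  -0.1493  0.1365] z_t [ 0.003  0.045 -0.999] yaw 170.13 SHIFT [ 22.1 172.2  94.4] TURN -2.97 t 17.775 q6 -10.9 F [ 0.6 -0.6 -0.3]
pt [ 0.428  -0.1493  0.1365] z_t [ 0.003  0.045 -0.999] yaw 170.13 SHIFT [ 21.9 170.4 135.4] TURN -2.97 t 17.775 q6 -10.9 F [ 0.6 -0.6 -0.3]
```

Emit:
{"method": "send_rows", "body": {"targets": "5 45 0 -1 0; 11 95 20 -2 0; 17 140 50 -3 0; 21 165 75 -3 0; 22 172 95 -3 0; 22 171.2 115 -3 0; 22 170.5 130 -3 0; 22 170.4 135.4 -3 0; 22 170.4 135.4 -3 40; 22 170.4 135.4 -3 66; 22 170.4 135.4 -3 74; 22 170.4 135.4 -3 77; 22 170.4 135.4 -3 78; 21 169.9 135.4 -1.4 78; 20 169.3 135.4 0.2 78; 20 169.3 135.4 0.2 78; 20 169.3 135.4 0.2 78"}}

```text
time: 19.9
ee_pos: [0.438, 0.0289, -0.0243]
tcp_rot: [177.4, -0.2, 170.0]
wrist_force: [-1.9, 0.9, 6.2]
opening: 0.0595
grasp_force: 9.9
```

Emit:
{"method": "send_rows", "body": {"targets": "0 0 0 0 74; 0 0 0 0 66; 0 0 0 0 30; 0 0 0 0 0; 0 0 0 0 0; 0 1 -20 0 0; 0 2.5 -55 0 0; 0 -20 -95 0 0; -8 -65 -130 0 0; -14 -115 -135 0 0; -20 -150 -135 0 0; -20 -170 -135 0 0; -20 -170 -135 0 0"}}

```text
time: 21.52
ee_pos: [0.4272, -0.1491, 0.102]
tcp_rot: [177.4, -0.3, 169.9]
wrist_force: [-0.0, 0.0, 0.0]
opening: 0.0851
grasp_force: 0.0
```

Run:
```python
from h import *
im=camera("top"); cv2.imwrite("pics/c.png",im); h=cv2.cvtColor(im,cv2.COLOR_BGR2HSV)
rect(((h[...,1]<60)&(h[...,2]>90)).astype(np.uint8),(265,225,350,325),.014)
w=((h[...,0]>95)&(h[...,0]<125)&(h[...,1]>90)|((h[...,1]<60)&(h[...,2]>90))).astype(np.uint8)
rect(w,(265,225,350,325),.001)
sh(.6248,.1153,.15,187.7,.0)
```

```text
centroid [0.4363 0.0289] sides mm [101.7792277   61.73681366] ang 169.84735070807542 rect ((4366.44580078125, 288.71795654296875), (619.1561889648438, 1017.804931640625), 79.62496185302734)
centroid [0.4359 0.0289] sides mm [130.19977725  90.76083439] ang 169.70993086496335 rect ((4365.4345703125, 295.0065612792969), (920.563720703125, 1302.4700927734375), 80.33405303955078)
pt [ 0.4273 -0.1484  0.102 ] z_t [ 0.003  0.045 -0.999] yaw 169.93 SHIFT [-148.1  296.   -35.4] TURN -17.77 t 21.575 q6 -10.8 F [ 0.   0.1 -0.5]
```

The slab is within about 1 mm and under 1° of the mat's centre and axes. On to the bolts. The shut tip really lies about 21 mm behind the nominal TCP.

Run:
```python
from h import *
sh(.6255,.1145,.15,187.7,.0215);sh(.6255,.1145,.088,187.7,.0215)
```

```text
pt [ 0.4273 -0.1493  0.1235] z_t [ 0.003  0.045 -0.999] yaw 169.93 SHIFT [-148.9  295.4  -14. ] TURN -17.77 t 21.575 q6 -10.8 F [ 0.   0.1 -0.5]
pt [ 0.4273 -0.1493  0.1235] z_t [ 0.003  0.045 -0.999] yaw 169.93 SHIFT [-149.2  292.6   48. ] TURN -17.77 t 21.575 q6 -10.8 F [ 0.   0.1 -0.5]
```

Emit:
{"method": "send_rows", "body": {"targets": "-12 25 -15 -3 80; -35 70 -20 -6 160; -62 123 -20 -9 255; -89 177 -20 -12 255; -116 230 -20 -15 255; -138 272 -16 -17.8 255; -147 291 -14 -17.8 255; -149 295.4 -5 -17.8 255; -149 294 20 -17.8 255; -149.2 293 40 -17.8 255; -149.2 292.6 48 -17.8 255; -149.2 292.6 48 -17.8 255"}}

```text
time: 23.08
ee_pos: [0.6248, 0.1158, 0.0665]
tcp_rot: [177.5, 0.5, -172.2]
wrist_force: [0.1, -0.6, 0.1]
opening: 0.0001
grasp_force: 0.0
```

Run:
```python
from h import *
sh(.6255,.1145,.076,187.7,.0215)
```

```text
pt [0.6247 0.1148 0.0879] z_t [ 0.002  0.045 -0.999] yaw -172.22 SHIFT [-0.6 -0.9 11.9] TURN 0.08 t 23.075 q6 1.5 F [ 0.1 -0.6  0.1]
```

Emit:
{"method": "send_rows", "body": {"targets": "0 -0.5 5 0 255; 0 -0.8 8 0 255; 0 -0.8 10 0 255; 0 -0.8 10 0 255"}}

```text
time: 23.58
ee_pos: [0.6254, 0.1157, 0.0565]
tcp_rot: [177.5, 0.5, -172.2]
wrist_force: [0.1, 0.3, -0.7]
opening: -0.0003
grasp_force: 0.0
```

Emit:
{"method": "send_rows", "body": {"targets": "0 0 1 0 255; 0 0 2 0 255; 0 0 2 0 255"}}

```text
time: 23.95
ee_pos: [0.6254, 0.1158, 0.0545]
tcp_rot: [177.5, 0.5, -172.2]
wrist_force: [-0.3, -0.5, -0.4]
opening: 0.0
grasp_force: 0.0
```

Emit:
{"method": "send_rows", "body": {"targets": "0 0 1 0 255; 0 0 1 0 255"}}

```text
time: 24.2
ee_pos: [0.6254, 0.1158, 0.0535]
tcp_rot: [177.5, 0.5, -172.2]
wrist_force: [-0.6, 0.3, -0.3]
opening: -0.0001
grasp_force: 0.0
```

Emit:
{"method": "send_rows", "body": {"targets": "0 0 1 0 255; 0 0 1 0 255"}}

```text
time: 24.45
ee_pos: [0.6254, 0.1159, 0.0525]
tcp_rot: [177.5, 0.5, -172.2]
wrist_force: [0.0, -0.5, -1.0]
opening: 0.0
grasp_force: 0.0
```

Emit:
{"method": "send_rows", "body": {"targets": "0 0 1 0 255; 0 0 1 0 255"}}

```text
time: 24.7
ee_pos: [0.6254, 0.1159, 0.0515]
tcp_rot: [177.5, 0.5, -172.2]
wrist_force: [0.3, 1.4, 0.5]
opening: -0.0002
grasp_force: 0.0
```

Emit:
{"method": "send_rows", "body": {"targets": "0 0 1 0 255; 0 0 1 0 255"}}

```text
time: 24.95
ee_pos: [0.6254, 0.1159, 0.0505]
tcp_rot: [177.5, 0.5, -172.2]
wrist_force: [0.4, 0.2, 0.7]
opening: -0.0001
grasp_force: 0.0
```

Emit:
{"method": "send_rows", "body": {"targets": "0 0 1 0 255; 0 0 1 0 255"}}

```text
time: 25.2
ee_pos: [0.6254, 0.116, 0.0495]
tcp_rot: [177.5, 0.5, -172.2]
wrist_force: [-0.5, 1.1, -0.4]
opening: -0.0003
grasp_force: 0.0
```

Emit:
{"method": "send_rows", "body": {"targets": "0 0 1.5 0 255; 0 0 1.5 0 255"}}

```text
time: 25.45
ee_pos: [0.6254, 0.116, 0.0479]
tcp_rot: [177.5, 0.5, -172.2]
wrist_force: [0.7, -0.6, 0.6]
opening: -0.0001
grasp_force: 0.0
```

Emit:
{"method": "send_rows", "body": {"targets": "0 0 1.5 0 255; 0 0 1.5 0 255"}}

```text
time: 25.7
ee_pos: [0.6255, 0.1161, 0.0465]
tcp_rot: [177.5, 0.5, -172.2]
wrist_force: [-0.0, -0.5, 0.8]
opening: 0.0003
grasp_force: 0.2
```

Run:
```python
from h import *
o=bot.get_obs();R=Ro.from_euler("xyz",o["tcp_rot"],degrees=True).as_matrix()
m=camera_model("scene");T=np.linalg.inv(m["pose"])
def pr(P):
    u=np.array(m["K"])@(T[:3,:3]@P+T[:3,3]);return (u[:2]/u[2]).round(1)
for b in(0,.01,.02,.03,.04): print(b,pr(o["ee_pos"]-b*R[:,2]))
print("bolts",[pr(np.array(q)) for q in[(.6248,.1153,.076),(.6374,.0167,.076),(.6514,-.0811,.076)]])
im=camera("scene"); cv2.imwrite("pics/d.png",im); g=im.sum(2)//3; ref=cv2.imread("pics/scene0.png").astype(int).sum(2)//3
u,v=pr(o["ee_pos"]).astype(int)
for y in range(v-36,v+10): print(y," ".join("%3d"%x for x in g[y,u-16:u+18:2])," | "," ".join("%3d"%x for x in ref[y,u-16:u+18:2]) if y%2 else "")
print("cols",u-16,u+16)
```

```text
0 [310.1 290.8]
0.01 [309.9 287.4]
0.02 [309.7 284. ]
0.03 [309.6 280.5]
0.04 [309.4 277. ]
bolts [array([309.9, 280.7]), array([286.2, 259.2]), array([264.7, 240.4])]
254 190  90  31  28  29  28  26  31  28  18  33  24  43  98 141 128  53  |  
255 171 100  16  28  25  30  24  34  29  26  29  26  40  70 132 133  61  |  210 186 189 185  92  13  17  15  24  63  74  72  77  72  75  69  77
256 130  89  33  32  20  27  25  25  31  30  27  32  48  53 109 145  93  |  
257 125  97  41  34  30  24  27  22  30  24  23  31  47  51  97 149 134  |  238 213 208 221 127  88  43  50  71  82  73  72  72  77  77  76  75
258 124 113  41  24  35  35  21  28  23  17  23  40  47  49  79 131 154  |  
259 129 125  59  27  29  26  27  31  22  36  22  38  48  51  71 117 119  |  239 240 190 207 135 129 120  96  73  78  81  77  83  80  76  79  77
260 126 132  91  50  23  23  27  33  24  28  29  40  34  43  73  82  84  |  
261 125 130 115  99  49  29  21  28  24  28  20  37  30  31  48  60  66  |  240 240 239 216 142 154 179 173 118  78  77  78  78  73  73  81  80
262 128 130 126 125  73  29  33  32  31  26  26 
[... 3463 characters left out ...]
 240 240 241 244 240 211
294  81 104 128 122 125 125 124 125 197 245 245 244 243 246 243 220 153  |  
295  82  87 120 128 128 129 128 122 153 242 245 244 244 244 219 157 138  |  129 155 192 239 241 238 239 240 241 240 241 241 243 241 215 151 140
296  85  75 103 129 128 124 122 124 163 244 244 246 245 224 165 149 177  |  
297  78  83  85 114 125 124 129 127 178 246 244 244 224 168 158 186 189  |   81 126 158 194 237 239 239 241 241 240 241 240 222 160 154 179 188
298  84  84  85  98 124 124 129 126 152 245 243 224 166 148 182 189 193  |  
299  89  82  83  79 116 124 127 126 140 244 227 177 153 168 188 190 190  |  122  90 126 157 186 239 240 240 240 241 225 168 143 165 185 187 187
cols 294 326
```

The fingertip's lower edge is at about v=280, just at the head's top (v≈280.7). Contact is 1–2 mm further down.

Emit:
{"method": "send_rows", "body": {"targets": "0 0 1 0 255; 0 0 1 0 255"}}

```text
time: 26.0
ee_pos: [0.6256, 0.1161, 0.0462]
tcp_rot: [177.5, 0.6, -172.2]
wrist_force: [-2.6, -0.8, 5.1]
opening: 0.0001
grasp_force: 2.4
```

Emit:
{"method": "send_rows", "body": {"targets": "0 0 1 0 255; 0 0 1 0 255"}}

```text
time: 26.25
ee_pos: [0.6257, 0.1161, 0.0461]
tcp_rot: [177.5, 0.6, -172.2]
wrist_force: [-3.6, -0.7, 10.2]
opening: -0.0001
grasp_force: 5.4
```

Emit:
{"method": "send_rows", "body": {"targets": "0 0 1 0 255; 0 0 1 0 255"}}

```text
time: 26.5
ee_pos: [0.6258, 0.1161, 0.046]
tcp_rot: [177.5, 0.6, -172.2]
wrist_force: [-6.6, -2.1, 15.8]
opening: -0.0
grasp_force: 8.1
```

Bolt 1 is tight: 16 N with no yielding. On to bolt 2.

Emit:
{"method": "send_rows", "body": {"targets": "0 0 -10 0 255; 0 -10 -18 0 255; 0 -45 -20 0 255; 1 -85 -20 0 255; 1 -99.4 -19 0 255; 1 -99.4 -12 0 255; 1 -99.4 -8.5 0 255; 1 -99.4 -6 0 255; 1 -99.4 -6 0 255"}}

```text
time: 27.62
ee_pos: [0.6378, 0.0183, 0.0451]
tcp_rot: [177.5, 0.5, -172.1]
wrist_force: [-1.5, 0.3, 0.9]
opening: -0.0002
grasp_force: 0.5
```

Emit:
{"method": "send_rows", "body": {"targets": "0 0 1 0 255; 0 0 1 0 255"}}

```text
time: 27.88
ee_pos: [0.6382, 0.0178, 0.0444]
tcp_rot: [177.5, 0.5, -172.2]
wrist_force: [0.5, 1.2, 0.8]
opening: 0.0003
grasp_force: 0.6
```

Emit:
{"method": "send_rows", "body": {"targets": "0 0 1.5 0 255; 0 0 3 0 255; 0 0 3 0 255"}}

```text
time: 28.25
ee_pos: [0.6382, 0.0177, 0.0412]
tcp_rot: [177.5, 0.5, -172.2]
wrist_force: [1.0, 1.5, 1.2]
opening: -0.0003
grasp_force: 1.1
```

Run:
```python
from h import *
sh(.638,.0165,.076,187.8,.0297)
```

```text
pt [0.6381 0.0164 0.0709] z_t [ 0.003  0.045 -0.999] yaw -172.2 SHIFT [-0.   0.4 -5.1] TURN -0.0 t 28.25 q6 -7.5 F [1.  1.5 1.2]
```

Bolt 2 sinks about 5 mm at 1–2 N, so it is the loose one. Bolt 3 is still to be tapped.

Emit:
{"method": "send_rows", "body": {"targets": "0 0 1.2 0 255; 0 0 1.2 0 255; 0 0 -10 0 255; 0 -10 -22 0 255; 0 -45 -26 0 255; -0.5 -85 -26 0 255; -0.6 -98.8 -22 0 255; -0.6 -98.8 -14 0 255; -0.6 -98.8 -10 0 255; -0.6 -98.8 -7.8 0 255; -0.6 -98.8 -7.8 0 255"}}

```text
time: 29.62
ee_pos: [0.6517, -0.0798, 0.0461]
tcp_rot: [177.5, 0.5, -172.1]
wrist_force: [-5.7, -2.8, 9.8]
opening: -0.0002
grasp_force: 4.8
```

Run:
```python
from h import *
sh(.6514,-.0811,.076,187.8,.0297)
```

```text
pt [ 0.6516 -0.0811  0.0758] z_t [ 0.004  0.044 -0.999] yaw -172.15 SHIFT [ 0.2  0.1 -0.2] TURN 0.05 t 29.625 q6 -16.1 F [-5.7 -2.8  9.8]
```

Run:
```python
from h import *
im=cv2.imread("pics/top0.png"); g=im.max(2)
for cx,cy in((267,206),(314,201),(361,195)):
    s=g[cy-11:cy+12,cx-7:cx+8]; v,u=np.nonzero(s<80); u=u+cx-7; v=v+cy-11
    print(len(u),u.min(),u.max(),v.min(),v.max(),u.mean(),v.mean(), ray([[u.mean(),v.mean()]],.0705), ray([[u.mean(),v.min()-.5],[u.mean(),v.max()+.5]],.0705)[:,0])
sh(.572,.0078,.14,187.7,.034)
```

```text
31 264 270 201 214 266.48387096774195 206.51612903225808 [[0.56709543 0.10969716]] [0.5799369  0.55011057]
6 312 315 195 207 313.0 198.0 [[0.5865881  0.01213304]] [0.594071   0.56634019]
26 359 364 189 202 361.1923076923077 195.8846153846154 [[ 0.59244625 -0.08905439]] [0.60823475 0.57834945]
pt [ 0.6516 -0.0813  0.0801] z_t [ 0.004  0.044 -0.999] yaw -172.15 SHIFT [ 66.1 101.7 -56.2] TURN 0.15 t 29.625 q6 -16.1 F [-5.7 -2.8  9.8]
```

Bolt 3 is tight at 10 N, so bolt 2 is the loose one. Disc 2 is next.

Run:
```python
from h import *
sh(.579,.0082,.11,187.75,.0297);sh(.579,.0082,.058,187.75,.0297)
```

```text
pt [ 0.6516 -0.0811  0.0758] z_t [ 0.004  0.044 -0.999] yaw -172.15 SHIFT [ 59.4  99.8 -30.5] TURN 0.1 t 29.625 q6 -16.1 F [-5.7 -2.8  9.8]
pt [ 0.6516 -0.0811  0.0758] z_t [ 0.004  0.044 -0.999] yaw -172.15 SHIFT [59.9 97.6 21.4] TURN 0.1 t 29.625 q6 -16.1 F [-5.7 -2.8  9.8]
```

Emit:
{"method": "send_rows", "body": {"targets": "0 0 -15 0 255; 5 0 -45 0 255; 20 30 -55 0 200; 40 65 -55 0 100; 54 90 -50 0 0; 59 99 -42 0 0; 59.5 99.8 -32 0 0; 59.5 99.8 -32 0 0; 59.5 99.8 -32 0 0"}}

```text
time: 30.75
ee_pos: [0.5797, 0.0082, 0.0803]
tcp_rot: [177.5, 0.5, -172.2]
wrist_force: [0.8, 0.0, 0.8]
opening: 0.0849
grasp_force: 0.0
```

Run:
```python
from h import *
sh(.579,.0082,.058,187.75,.0297); print(bot.get_obs()["opening"])
im=camera("scene"); cv2.imwrite("pics/e.png",im)
```

```text
pt [0.5797 0.0069 0.11  ] z_t [ 0.003  0.045 -0.999] yaw -172.25 SHIFT [ 0.9 -0.9 52. ] TURN 0.0 t 30.75 q6 -8.3 F [0.8 0.  0.8]
0.08494730238172277
```

Emit:
{"method": "send_rows", "body": {"targets": "0.5 0 15 0 0; 0.8 -0.5 32 0 0; 0.8 -0.9 45 0 0; 0.8 -0.9 52 0 0; 0.8 -0.9 52 0 0; 0.8 -0.9 52 0 100; 0.8 -0.9 52 0 180; 0.8 -0.9 52 0 205; 0.8 -0.9 52 0 215; 0.8 -0.9 52 0 230; 0.8 -0.9 52 0 255; 0.8 -0.9 52 0 255", "newtons": 25}}

```text
time: 32.3
ee_pos: [0.579, 0.0102, 0.0287]
tcp_rot: [177.5, 0.5, -172.2]
wrist_force: [-1.0, 0.7, 3.3]
opening: 0.0127
grasp_force: 26.0
```

Gripped at 12.7 mm with 26 N. I'll lift along the arc, to 15° first.

Emit:
{"method": "send_rows", "body": {"targets": "-1 0.2 -4.5 0 255; -2.1 0.4 -9 0 255; -3.5 0.6 -13.4 0 255; -5 0.8 -17.8 0 255; -6.8 1 -22 0 255; -8.7 1.2 -26.2 0 255; -8.7 1.2 -26.2 0 255"}}

```text
time: 33.17
ee_pos: [0.5876, 0.0114, 0.0552]
tcp_rot: [177.5, 0.6, -172.2]
wrist_force: [3.7, 0.2, -3.0]
opening: 0.0116
grasp_force: 24.5
```

Emit:
{"method": "send_rows", "body": {"targets": "-2.1 0.2 -4.2 0 255; -4.4 0.4 -8.2 0 255; -6.9 0.5 -12.1 0 255; -9.5 0.7 -15.9 0 255; -12.3 0.9 -19.6 0 255; -15.2 1.0 -23.1 0 255; -18.3 1.2 -26.5 0 255; -21.6 1.3 -29.8 0 255; -25 1.5 -33 0 255; -28.5 1.6 -36 0 255; -32.2 1.7 -38.8 0 255; -35.9 1.8 -41.5 0 255; -35.9 1.8 -41.5 0 255; -35.9 1.8 -41.5 0 255"}}

```text
time: 34.92
ee_pos: [0.6226, 0.0161, 0.0967]
tcp_rot: [177.5, 0.5, -172.2]
wrist_force: [0.9, -2.9, -4.2]
opening: 0.0119
grasp_force: 24.7
```

Run:
```python
from h import *
o=bot.get_obs();R=Ro.from_euler("xyz",o["tcp_rot"],degrees=True).as_matrix()
m=camera_model("scene");T=np.linalg.inv(m["pose"])
def pr(P):
    u=np.array(m["K"])@(T[:3,:3]@np.array(P)+T[:3,3]);return (u[:2]/u[2])
im=camera("scene"); cv2.imwrite("pics/f.png",im); ref=cv2.imread("pics/scene0.png")
# plate (top surface z=.0585) corners rel. hinge at angle t
b=np.array([.6384,.0165]);y=np.radians(7.75);X=np.array([np.cos(y),np.sin(y)]);Y=np.array([-np.sin(y),np.cos(y)])
H=b+.044*X
def P(dx,dy,h,t):
    t=np.radians(t);c,s=np.cos(t),np.sin(t); x=dx*c+h*s; z=-dx*s+h*c
    return [*(H+x*X+dy*Y),.0505+z]
white=lambda i:((i.min(2)>185)).astype(np.uint8)
W=white(im)
for t in(0,15,30,35,40,45,50,55):
    q=np.array([pr(P(dx,dy,.008,t)) for dx,dy in((-.006,.038),(-.006,-.038),(-.082,-.038),(-.082,.038))])
    M=cv2.fillPoly(np.zeros_like(W),[q.round().astype(int)],1)
    print(t,"IoU part",(M&W).sum()/M.sum(),M.sum(),"bolt",pr(P(-.044,0,.0255,t)).round(),q.round().astype(int).tolist())
# brass pixels
h=cv2.cvtColor(im,cv2.COLOR_BGR2HSV); r=cv2.cvtColor(ref,cv2.COLOR_BGR2HSV)
d=np.abs(im.astype(int)-ref).sum(2); v,u=np.nonzero((W==1)&(d>120)&(np.add.outer(np.arange(480)*0,np.arange(640))<345)&(np.add.outer(np.arange(480),np.arange(640)*0)>170)); print(len(u),u.min(),u.max(),v.min(),v.max())
```

```text
0 IoU part 0.020186335403726708 644 bolt [286. 259.] [[281, 279], [265, 263], [290, 252], [308, 267]]
15 IoU part 0.009589041095890411 730 bolt [283. 257.] [[281, 279], [264, 263], [288, 246], [306, 261]]
30 IoU part 0.010471204188481676 764 bolt [279. 256.] [[280, 279], [263, 263], [285, 241], [302, 256]]
35 IoU part 0.010165184243964422 787 bolt [277. 256.] [[279, 279], [262, 263], [283, 240], [301, 255]]
40 IoU part 0.010062893081761006 795 bolt [276. 256.] [[279, 280], [262, 263], [281, 239], [299, 254]]
45 IoU part 0.01918158567774936 782 bolt [274. 256.] [[279, 280], [262, 264], [279, 238], [297, 253]]
50 IoU part 0.027559055118110236 762 bolt [273. 257.] [[278, 280], [262, 264], [277, 237], [295, 252]]
55 IoU part 0.0398406374501992 753 bolt [271. 257.] [[278, 280], [261, 264], [275, 237], [293, 252]]
41 252 298 171 270
```

Run:
```python
from h import *
im=cv2.imread("pics/f.png")
s=im.max(2).astype(int)-im.min(2); W=((s<28)&(im.min(2)>95)).astype(np.uint8)
w=W[225:295,245:320]
for r in range(0,70,2): print(225+r,"".join("#" if x else "." for x in w[r]))
for t,q in((35,[[279,279],[262,263],[283,240],[301,255]]),(45,[[279,280],[262,264],[279,238],[297,253]]),(55,[[278,280],[261,264],[275,237],[293,252]]),(0,[[281,279],[265,263],[290,252],[308,267]])):
    M=cv2.fillPoly(np.zeros_like(W),[np.array(q)],1); Z=W.copy(); Z[:, :245]=0; Z[:230]=0;Z[286:]=0;Z[:,312:]=0
    print(t,(M&Z).sum()/(M|Z).sum(),(M&Z).sum()/M.sum())
top=camera("top"); cv2.imwrite("pics/g.png",top); h=cv2.cvtColor(top,cv2.COLOR_BGR2HSV)
rect(((h[...,1]<60)&(h[...,2]>70)).astype(np.uint8),(265,225,350,325),.014)
o=bot.get_obs(); print(o["time"],o["wrist_force"],o["opening"],o["grasp_force"])
```

```text
225 ...........................................................................
227 ...........................................................................
229 ...........................................................................
231 ...........................................................................
233 ...........................................................................
235 ...........................................................................
237 .......................####................................................
239 ...............#.........####........#.......#.............................
241 ..........#####...........#####.....###....................................
243 ......#########...........#####....#...#.....####..........................
245 ..############...........#.....#....#...#.#.###............................
247 ....#########..#..........####..####.....#..###............................
249 ......#######...#########...#...##..#.#..#..#..............................
251 .............#.##..#..####.##.#......#.#.#....##........
[... 1437 characters left out ...]
#####..#............##
289 ................................................###########...#.....#...###
291 ..................................................#########################
293 .....................................................######################
35 0.1400709219858156 0.20076238881829733
45 0.15405405405405406 0.2186700767263427
55 0.1733833177132146 0.2456839309428951
0 0.08753568030447194 0.14285714285714285
centroid [0.4285 0.024 ] sides mm [216.861231   184.93619606] ang 1.5919252957463925 rect ((4291.45703125, 246.29315185546875), (2150.66748046875, 1848.98388671875), 0.8282843828201294)
35.025 [ 1.92749502 -3.21587362 -4.53077887] 0.011996166266798376 24.658875167369843
```

Run:
```python
from h import *
im=cv2.imread("pics/f.png")
g=cv2.GaussianBlur(im,(3,3),0)
for v in range(232,288,2): print(v," ".join("%3d/%-3d"%(g[v,u].min(),int(g[v,u].max())-int(g[v,u].min())) for u in range(252,314,4)))
```

```text
232  44/83   77/105 111/128  98/116  89/105 112/123  62/98   28/41   57/6    52/5    47/1    31/4    42/73   39/79   43/82   45/84 
234  89/110 115/127  92/108  94/108 143/103 130/119 107/124  27/30   56/5    47/5    48/4    30/3    40/72   39/75   40/81   44/84 
236 114/124  85/104  92/108 158/88  214/37  174/75  124/125  58/53   47/4    44/5    51/4    29/2    41/74   37/77   38/80   41/85 
238  82/104 107/114 167/73  148/97  186/62  222/29  154/93  116/39   47/8    39/4    54/4    27/3    42/80   39/75   40/77   39/81 
240 117/111 184/62  213/35   71/166 104/115 232/20  193/44  143/35   91/29   42/25   63/6    60/17   43/81   37/79   38/77   38/82 
242 198/49  230/21  206/38   49/120  66/76  233/21  219/30  119/28  109/41   68/54   96/14   81/48   45/87   38/79   39/77   39/79 
244 230/22  229/22  176/36   39/84   55/51  214/31  161/37  118/27  118/27  108/34  115/26   56/76   44/86   43/81   38/79   38/78 
246 230/21  229/23  112/28   42/30   50/15  133/32  114/28  118/29  121/28  120/28  105/34   44/85   42/85   45/84   38/79   43/76 
248 230/22  231/22  134/33   72/14   86/18  
[... 1894 characters left out ...]
0 119/125 117/127 143/100 221/30  227/24 
278  28/38   50/57   54/58   55/61   59/66   52/62   62/64  125/29   71/52   89/106 117/125 121/123 142/103 214/36  179/68  142/102
280  21/39   44/51   52/58   54/59   58/66   56/64   50/69   95/38   84/101 106/121 114/123 142/100 213/37  232/20   91/149  71/167
282  24/40   27/41   49/57   55/57   54/62   60/66   54/61   56/60  104/123 107/122 148/88  215/34  229/22  232/20   72/147  70/165
284  25/39   24/37   40/50   53/59   53/59   56/68   56/65   79/95  108/123 140/94  221/28  231/21  229/22  227/25   48/92   49/117
286  26/38   23/40   27/39   51/56   53/58   55/62   72/88  109/124 110/124 147/68  230/21  229/23  228/23  183/36   38/47   42/63
```

The shaded plate's corners, at about (280,279), (261,262), (279,240) and (296,252), match the 45° prediction. I'm handing in while holding.

```bash
python3 -c "
from workcell import ticket
print(ticket.job_done())"
```

```text
the job is handed in; nothing more can be done
None
```

The job is handed in at about 35 s: the slab measures about 1 mm and under 1° off centre on the mat (never raised on purpose, though the tool leaned about 2.5° during part of the slide), the bolts were tapped in order from the red end with bolt 2 found loose, and cap 2 is held open at about 45° by its disc.

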